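Clamp the orange-topped die: to touch plus a quarter turn

TASK

Set the orange-topped die down in the clamping fixture, in its place between the blue jaw pad and the dark stop, and let go of it. Then turn the fixture's black knob clockwise until the jaw just nips the die against the stop, and from that touch give it a quarter turn more, never overtightening; let go, and leave everything else on the bench where it is.

Things in the scene. Friction and masses are not known exactly. Their poses are not given: they have to be found in the camera images.
- die_center (a point): the die: an aluminium block with a bright orange top, 40 mm (its x) by 34 mm (its y) by 54 mm high, 0.18 kg, standing upright on the bench. The point is its centre, 27 mm above its underside. A half turn makes no difference. Grip it across the 34 mm, in its upper half
- fixture: fixed clamping fixture: steel base plate 220 x 96 x 12 mm. Its x axis is the clamping line, from the knob towards the stop; z up; origin at bench level, the plate runs from x -125 to +95 mm. A green gear housing (60 x 66 mm, top at z 64 mm) at x -85 mm carries the knob and drives a horizontal rod with the sprung blue jaw pad (30 x 30 mm, centre at z 36 mm) towards the stop
- nest (a point): where the die belongs: point on the plate's top (12 mm above the bench) under the centre of a die that is against the stop; axes as the fixture's. The die's 40 mm lie along x, its 34 mm between two low dark guides (6 mm high, inner faces at y -19.5 and +19.5 mm, x -30 to +20 mm). At first pad and stop are 46 mm or more apart: a die 2 to 3 mm short of the stop is clear of both
- stop: the dark steel stop block on the fixture, 22 x 40 mm, 42 mm high above the plate. Origin: on its face towards the die, mid-width, at the plate's top, 20 mm beyond the nest point along x; axes as the fixture's
- knob_grip (a point): the black knob on top of the housing, vertical axis: a bar grip 44 mm long (this point's x; a white line marks the +x half), 14 mm thick (its y), 32 mm high, on a round flange 44 mm across. The point is on the axis, 95.5 mm above the bench, 8 mm below the bar's top; the flange's top is 23 mm below the point. Take it from above across the 14 mm, regrasping as needed
- knob (a joint): knob angle, 0 at the start, growing clockwise seen from above; a turn drives the jaw 60 mm; it stays where left. Dry drag 0.24 N m either way (at a standstill the held torque may sit anywhere within it: compare equal small steps one way). How far off the touch is differs each time, unmeasured, but never under 0.5 rad: then the torque shifts by 0.075 N m against the turning (preloaded spring, 8 N), plus 0.06 N m per rad after
- spare_center (a point): the spare die: a dark steel block 52 x 34 x 30 mm with a narrower step on top, no orange; not to be used. Point at mid height, 21 mm above the table
- tape_center (a point): blue tape roll, a ring 80 mm across and 22 mm high, point at its centre
- spray_center (a point): upright blue can, 52 mm across and 160 mm high, point at its centre (80 mm up)
- driver: yellow-handled screwdriver lying flat, 170 mm long, about 30 mm thick
- tray: empty grey parts tray, 120 x 160 x 35 mm, origin under its centre
- cup_center (a point): white plastic cup, 68 mm across the rim and 70 mm high, point at its centre
- counter_mat: flat green tile 100 x 70 x 8 mm, origin under its centre

How it is judged (in metres and radians):
On the way, in this order (a step that is already met when the one before it is completed fails the run):
1. the orange-topped die stands in its place in the fixture and has been let go (x of die_center in the frame of fixture between 0.016 and 0.05 m and y of die_center in the frame of fixture between -0.0045 and 0.0045 m and z of die_center in the frame of fixture between 0.034 and 0.043 m and angle between die_center's own z axis and vertical below 0.1 rad and angle between the x axis of die_center and the x axis of fixture, either way round below 0.12 rad and contact force between the fingers and die below 0.2 N), for 0.2 s.
2. the jaw nips the die against the stop (x of die_center in the frame of fixture between 0.016 and 0.05 m and y of die_center in the frame of fixture between -0.0045 and 0.0045 m and z of die_center in the frame of fixture between 0.034 and 0.043 m and angle between die_center's own z axis and vertical below 0.1 rad and angle between the x axis of die_center and the x axis of fixture, either way round below 0.12 rad and contact force between die and stop above 4 N), for 0.1 s.
At the end, for the whole second after the job is handed in: The orange-topped die stands upright in the fixture between guides, pad and stop (within 4.5 mm across, 5 mm of the stop, square within 0.12 rad), at rest, pressed on the stop with 13.8 to 21 N, which is a quarter turn past the touch give or take 25 degrees; the robot touches nothing (x of die_center in the frame of fixture between 0.04 and 0.05 m and y of die_center in the frame of fixture between -0.0045 and 0.0045 m and z of die_center in the frame of fixture between 0.034 and 0.043 m and angle between die_center's own z axis and vertical below 0.1 rad and angle between the x axis of die_center and the x axis of fixture, either way round below 0.12 rad and contact force between die and stop between 13.8 and 21 N and linear speed of die below 0.01 m/s).
It fails at once if overtightened: the die is pressed on the stop with more than 24.5 N (some 0.4 turn past touch) (contact force between die and stop above 24.5 N).
It fails at once if another thing on the bench is moved by more than 25 mm (distance of any of spare_center, tape_center, spray_center, driver, tray, cup_center, counter_mat from where it was at the start of the episode above 0.025 m).
It also fails if it takes over 64 s, if anything falls off the work surface, if the arm or the gripper's body presses on something with over 40 N, if the wrist force passes 120 N, or if a joint passes its speed limit or range.

ROBOT

A 7-joint arm with a two-finger parallel gripper is mounted at the origin on the work surface. World frame = base frame: x ahead of the robot, y to its left, z up, the work surface at z = 0. Lengths are in mm, angles in degrees, forces in N, time in s.
With the tool pointing down it reaches from about 400 to 850 mm from the base axis. Payload 10.4 kg.
Tool frame: the origin (TCP) lies on the mounting face of the last link; the fingertips stand ctrl.nose_length ahead of it and the grasp point (between the pads) lies 155 mm ahead of it (ctrl.nose_length is the distance from the TCP to the fingertips, in mm); x points along the fingers, y is the direction in which the jaws open and shut, and the axes are right-handed (so a half turn about x gives the same grasp; the last joint's range is limited). The gripper opens to 85 mm and grips with 20 to 120 N. Pads are 22 mm wide; open, the fingers measure 114 mm over their backs; the gripper's body (76 mm by 85 mm) begins 54 mm behind the grasp point. The pads swing forward as they close: fully open they stand 13 mm farther back than shut.
Start: joints at [68.606, 19.034, -3.707, 83.658, 1.238, 77.344, -5.071], TCP at [214.795, -586.938, 404.738] pointing down, gripper open.
Joint ranges: [-148.97, 148.97], [-28.65, 121.19], [-84.17, 76.75], [9.2, 138.47], [-72.65, 252.65], [3.7, 117.97], [-149.18, 149.18]. Speed limits (degrees/s): [127.2, 127.2, 159.86, 159.86, 180, 180, 180].

INTERFACE

Orientations are given as [roll, pitch, yaw] about the fixed x, y, z axes, in that order (R = Rz(yaw) Ry(pitch) Rx(roll)).
In Python, from workcell import sense, snapshot, camera_params, ctrl, nets gives the robot as it stands.
- The arm moves only by the shell command python3 -m inch 'ROWS' [FORCE]. ROWS is JSON, a list of rows, each a list of 3 entries, a list of its own where there are three numbers: the finger opening in mm, from 0 to 85.4, then the shift along the tool's x, y, z scaled (see below), then the turn, a rotation vector about the tool's x, y, z scaled (see below). In form: [[claw, [x, y, z], [ax, ay, az]], ...]. A call has 1 to 20 rows; each row is the pose to reach, as a shift and turn from the pose measured when the call began, along the tool's axes at that moment; what a row does not reach only later rows make up. The controller multiplies each number of a shift by 30 cm and each number of a turn by 60 degrees. A row lasts 1/12 s, in which the tool goes at most 41.7 mm and 7.16 degrees, less where a joint would pass 70% of its speed; a pose out of reach is approached as far as the arm can. A call with a number of a shift or a turn outside -1 to 1 is refused whole. A call with a gripper value outside its range is refused whole. The fingers move at their own pace and stop on an object; FORCE is the grip in N (left out, the last holds). Time passes only in rows, so rows that repeat a pose let the fingers close. It gives the time, the measured TCP pose, the force and the opening at its end, in the units of the state.
- sense(): the state, without advancing time (a new reading comes with each control period).
- snapshot(name): name is "scene" or "side" or "wrist"; returns the picture (384x512x3 uint8, red, green, blue); there is no depth.
- camera_params(name): a dict with "intrinsics" (3x3 intrinsics, pixels), "R" (3x3) and "t" (3): a world point X has camera coordinates R X + t. Camera axes: x right, y down, z forward; pixel columns grow to the right and rows downward; lengths in mm; the calibration is good to about 2 mm. A picture is of the moment at which its call begins: read the wrist's pose just before it. camera_params takes no time and is no camera call; for the wrist camera it gives the pose at the moment of the call.
- ctrl.job_done(): hands the job in, once; it reports no verdict.
Trained networks look in the newest picture that a camera, given by its name, has taken for a name from the list of things; names that differ only in an ending like _2 or _b are one class to them, and where a whole thing is asked for, a point or a joint stands for the part that bears it (a point fixed in the world has none). Each returns a list of dicts, best first, with "score" (0 to 1); they miss things now and then, are a little off and sometimes report something else, mostly with a low value. They report only what shows in the picture. A call takes as long as a camera call.
- nets.recognise(camera, target): "xyz" ([x, y, z] in mm, in the coordinates of the camera as it stood for that picture, good to about 4 mm: the middle of the surface that is visible of it).
- nets.tip_of(camera, target): "xyz" ([x, y, z] in mm, in the coordinates of the camera as it stood for that picture, good to about 4 mm: a listed point, or the origin of a listed thing).
The state is a dict: "clock": time; "joint_pos": joint angles; "dq": joint speeds; "joint_efforts": joint torques, N m; "eef_pos": TCP position; "ee_rot": TCP orientation; "ft_force": force on the tool from outside, world axes, zero at the start; "torque": the same for the moment, N m; "width": opening from 0.0 (shut) to 1.0 (fully open).
Only numpy, scipy, OpenCV 4.12 (cv2) and the standard library are available. Lean on these libraries where they do the work, as an engineer would, in place of code of your own. Each camera call takes 0.05 s, during which the arm holds its last target. There are 200 camera calls.

## Working session

There is one attempt and no reset: what is moved stays moved. The work goes in short steps, Python scripts to look and compute and a shell command to move; the robot and the scene stay as the last step left them, time stands still between calls to the robot, and variables do not carry over. Pictures are saved under pics/ and viewed, about 8 in all and at most 12, crops included, and the job is handed in when it is done.

```bash
mkdir -p pics; ls
cat > h.py <<'E'
import numpy as np, cv2, json
from scipy.spatial.transform import Rotation as Ro
from workcell import sense, snapshot, camera_params, ctrl, nets
def snap(c,n):
    P=camera_params(c); im=snapshot(c); cv2.imwrite(f'pics/{n}.png',im[:,:,::-1]); return P,im
def W(P,x): return np.array(P['R']).T@(np.array(x)-np.array(P['t']))
def pix(P,X):
    c=np.array(P['intrinsics'])@(np.array(P['R'])@np.array(X)+np.array(P['t'])); return c[:2]/c[2]
def ray(P,uv,z):
    R=np.array(P['R']);d=R.T@np.linalg.inv(P['intrinsics'])@[uv[0],uv[1],1];o=-R.T@np.array(P['t']);return o+d*(z-o[2])/d[2]
E
python3 - <<'E'
from h import *
s=sense();print(s, ctrl.nose_length)
for c in ['scene','side','wrist']:
    P,im=snap(c,c+'0')
    for t in ['die_center','nest','stop','knob_grip','fixture','spray_center','cup_center','spare_center']:
        r=nets.tip_of(c,t)
        print(c,t,[(round(q['score'],2),W(P,q['xyz']).round(0).tolist()) for q in r[:2]])
a=[cv2.imread(f'pics/{c}0.png') for c in ['scene','side','wrist']]
cv2.imwrite('pics/a.png',cv2.resize(np.hstack(a[:2]),(800,300)))
E
```

```text
pics
{'clock': 0.0, 'joint_pos': array([68.60699696, 19.07188632, -3.70606709, 83.70542523,  1.23873254,
       77.34342858, -5.07010339]), 'dq': array([-0.0093052 ,  0.03805269,  0.02297548,  0.01791063,  0.20004735,
       -0.03548552,  0.04436728]), 'joint_efforts': array([-1.11773606e-03, -6.25446510e+01,  4.81463608e-02, -3.91613138e+01,
        1.60854904e-02,  9.96934745e-03, -2.28394617e-05]), 'eef_pos': array([ 214.71837807, -586.82378441,  403.92151974]), 'ee_rot': array([-86.32940512,  89.91913577, 113.76981619]), 'ft_force': array([-0.0282406 ,  0.43152402,  0.43893584]), 'torque': array([ 0.02098232, -0.03908843,  0.02466456]), 'width': 1.0000269913622826} 173.4
scene die_center [(0.8, [452.0, -225.0, 27.0])]
scene nest [(0.97, [468.0, 81.0, 10.0])]
scene stop [(0.44, [444.0, 74.0, 15.0]), (0.15, [720.0, 36.0, 2.0])]
scene knob_grip [(0.66, [701.0, -356.0, -2.0]), (0.59, [598.0, 113.0, 91.0])]
scene fixture [(0.63, [511.0, 93.0, -1.0]), (0.31, [469.0, 81.0, 11.0])]
scene spray_center [(0.6, [420.0, 342.0, 80.0])]
scene cup_center [(0.65, [730.0, 224.0, 39.0])]
scene spare_center [(0.86, [593.0, -254.0, 22.0])]
side die_center [(0.68, [453.0, -226.0, 24.0])]
side nest [(0.76, [469.0, 84.0, 8.0])]
side stop [(0.65, [447.0, 80.0, 10.0])]
side knob_grip [(0.5, [597.0, 114.0, 92.0])]
side fixture []
side spray_center [(0.79, [421.0, 348.0, 79.0])]
side cup_center [(0.98, [728.0, 225.0, 32.0])]
side spare_center [(0.59, [623.0, 411.0, -3.0])]
wrist die_center []
wrist nest []
wrist stop []
wrist knob_grip []
wrist fixture []
wrist spray_center []
wrist cup_center []
wrist spare_center []
```

View pics/a.png

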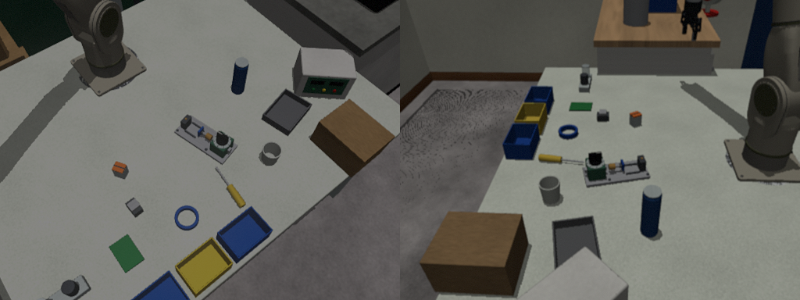

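Left half (scene): fixture at about (205,137), with the knob at (220,140) and the stop at (185,122). The die is at (120,170), and there is a decoy at lower left, (70,288). Next I'll plan a move to look at the die with the wrist camera.

```bash
cat >> h.py <<'E'
def plan(pos, yaw=None, grasp=True):
    """pos of grasp point (or TCP), yaw of tool y axis (deg, mod 180); prints scaled shift & turn"""
    s=sense(); R=Ro.from_euler('xyz',s['ee_rot'],degrees=True).as_matrix()
    y0=np.degrees(np.arctan2(R[1,1],R[0,1]))
    if yaw is None: yaw=y0
    d=(yaw-y0+90)%180-90; best=None
    yw=np.radians(y0+d); x=np.array([0,0,-1.]); y=np.array([np.cos(yw),np.sin(yw),0]); Rt=np.c_[x,y,np.cross(x,y)]
    p=np.array(pos,float)+(np.array([0,0,155]) if grasp else 0)
    D=p-s['eef_pos']; sh=R.T@D/300; tu=Ro.from_matrix(R.T@Rt).as_rotvec(degrees=True)
    print('t',round(s['clock'],2),'y0',y0.round(1),'turn',d.round(1),'j7',s['joint_pos'][6].round(1),'grasp at',(s['eef_pos']+R[:,0]*155).round(1),'F',s['ft_force'].round(1))
    print('shift',sh.round(4).tolist(),'turn',(tu/60).round(4).tolist(),'rows>=',np.ceil(max(np.linalg.norm(D)/41.7,np.linalg.norm(tu)/7.16)))
E
python3 - <<'E'
from h import *
P=camera_params('wrist');s=sense();R=Ro.from_euler('xyz',s['ee_rot'],degrees=True).as_matrix()
c=-np.array(P['R']).T@P['t']
print('cam in tool',R.T@(c-s['eef_pos']),'axes in tool',(R.T@np.array(P['R']).T).round(2).tolist(),np.array(P['intrinsics']).round(0).tolist())
print(R.round(2))
S=camera_params('scene')
im=cv2.imread('pics/scene0.png')
u=pix(S,[452,-225,54]);v=pix(S,[520,90,40]);print(u,v)
def crop(u,w,h,k): 
    x,y=int(u[0]-w/2),int(u[1]-h/2); return cv2.resize(im[y:y+h,x:x+w],None,fx=k,fy=k,interpolation=cv2.INTER_CUBIC)
plan([452,-225,250])
E
```

```text
cam in tool [ 31.75446615  -0.68085722 -69.96186958] axes in tool [[0.0, -0.27, 0.96], [1.0, 0.0, -0.0], [-0.0, 0.96, 0.27]] [[296.0, 0.0, 262.0], [0.0, 296.0, 195.0], [0.0, 0.0, 1.0]]
[[ 0.    0.34 -0.94]
 [-0.   -0.94 -0.34]
 [-1.    0.   -0.  ]]
[150.47326147 212.80092037] [260.1530821  170.80483619]
t 1.35 y0 -69.9 turn 0.0 j7 -5.1 grasp at [ 214.8 -586.9  249.7] F [-0.8 -0.4  0.1]
shift [-0.0009, -0.8613, -1.1571] turn [0.0, -0.0, -0.0001] rows>= 11.0
```

```bash
python3 -m inch '[[85,[0,-0.86,-1],[0,0,0]],[85,[0,-0.86,-1],[0,0,0]],[85,[0,-0.86,-1],[0,0,0]],[85,[0,-0.86,-1],[0,0,0]],[85,[0,-0.86,-1],[0,0,0]],[85,[0,-0.86,-1],[0,0,0]],[85,[0,-0.86,-1],[0,0,0]],[85,[0,-0.86,-1],[0,0,0]],[85,[0.1,-0.86,-1],[0,0,0]],[85,[0.2,-0.86,-1],[0,0,0]],[85,[0.2,-0.86,-1],[0,0,0]],[85,[0.2,-0.86,-1],[0,0,0]],[85,[0.2,-0.86,-1],[0,0,0]],[85,[0.2,-0.86,-1],[0,0,0]]]' 40
cat >> h.py <<'E'
def orange(P,im,z=54):
    hsv=cv2.cvtColor(im,cv2.COLOR_RGB2HSV); m=cv2.inRange(hsv,(3,140,70),(20,255,255))
    n,l,st,ce=cv2.connectedComponentsWithStats(m); i=1+np.argmax(st[1:,4]); m=(l==i).astype(np.uint8)
    c=max(cv2.findContours(m,0,cv2.CHAIN_APPROX_NONE)[0],key=len)[:,0]
    w=np.array([ray(P,q,z)[:2] for q in c],np.float32); r=cv2.minAreaRect(w); print('orange',st[i],'rect',r); print(cv2.boxPoints(r).round(1).tolist()); return r
E
python3 - <<'E'
from h import *
P,im=snap('wrist','w1'); print(sense()['clock'])
for q in nets.tip_of('wrist','die_center')[:2]: print(q['score'],W(P,q['xyz']))
orange(P,im)
E
```

```text
clock: 2.52
eef_pos: [407.6, -243.0, 346.0]
ee_rot: [118.3, 89.9, -41.7]
ft_force: [0.2, 0.0, 1.5]
width: 0.994
2.5667
0.96 [ 454.19276306 -222.24593855   28.00816408]
orange [256 107  25  48 773] rect ((459.996337890625, -229.7882843017578), (38.540184020996094, 14.560450553894043), 31.490827560424805)
[[439.79998779296875, -233.60000610351562], [447.3999938964844, -246.10000610351562], [480.20001220703125, -225.89999389648438], [472.6000061035156, -213.5]]
```

View pics/w1.png

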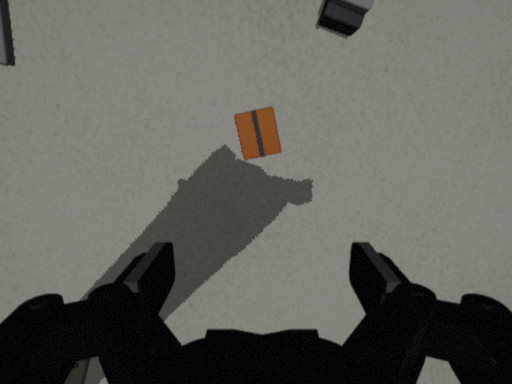

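The die sits at about (258,133), and a dark stripe splits its orange top. I'll merge both halves and take the combined rectangle.

```bash
cat >> h.py <<'E'
def orange(P,im,z=54):
    hsv=cv2.cvtColor(im,cv2.COLOR_RGB2HSV); m=cv2.inRange(hsv,(3,140,70),(20,255,255))
    n,l,st,ce=cv2.connectedComponentsWithStats(m); m=np.isin(l,[i for i in range(1,n) if st[i,4]>80])
    v,u=np.nonzero(m); w=np.array([ray(P,(a+da,b+db),z)[:2] for a,b in zip(u,v) for da in(-.5,.5) for db in (-.5,.5)],np.float32)
    r=cv2.minAreaRect(w); b=cv2.boxPoints(r); e=[b[1]-b[0],b[2]-b[1]]; L=max(e,key=np.linalg.norm)
    yaw=np.degrees(np.arctan2(L[1],L[0]))%180
    print('top centre',np.round(r[0],1),'size',np.round(r[1],1),'long-axis yaw',yaw.round(1)); return r[0],yaw
E
python3 - <<'E'
from h import *
P=camera_params('wrist'); im=cv2.imread('pics/w1.png')[:,:,::-1].copy()
c,y=orange(P,im); plan([*c,38],y+90); plan([*c,100],y+90)
E
```

```text
top centre [ 455.1 -221.8] size [39.6 34.1] long-axis yaw 31.7
t 2.62 y0 -70.0 turn 11.7 j7 -46.0 grasp at [ 407.9 -243.1  190.9] F [ 0.  -0.7  0.1]
shift [0.51, -0.0131, -0.1722] turn [-0.1951, -0.0009, -0.0018] rows>= 4.0
t 2.62 y0 -70.0 turn 11.7 j7 -46.0 grasp at [ 407.9 -243.1  190.9] F [ 0.  -0.7  0.1]
shift [0.3033, -0.0128, -0.1724] turn [-0.1951, -0.0009, -0.0018] rows>= 3.0
```

```bash
python3 -m inch '[[85,[0.1,-0.013,-0.172],[-0.195,0,0]],[85,[0.25,-0.013,-0.172],[-0.195,0,0]],[85,[0.25,-0.013,-0.172],[-0.195,0,0]],[85,[0.25,-0.013,-0.172],[-0.195,0,0]],[85,[0.35,-0.013,-0.172],[-0.195,0,0]],[85,[0.45,-0.013,-0.172],[-0.195,0,0]],[85,[0.5,-0.013,-0.172],[-0.195,0,0]],[85,[0.5,-0.013,-0.172],[-0.195,0,0]],[85,[0.5,-0.013,-0.172],[-0.195,0,0]],[30,[0.5,-0.013,-0.172],[-0.195,0,0]],[30,[0.5,-0.013,-0.172],[-0.195,0,0]],[30,[0.5,-0.013,-0.172],[-0.195,0,0]],[30,[0.5,-0.013,-0.172],[-0.195,0,0]],[30,[0.5,-0.013,-0.172],[-0.195,0,0]],[30,[0.5,-0.013,-0.172],[-0.195,0,0]],[30,[0.5,-0.013,-0.172],[-0.195,0,0]],[30,[0.5,-0.013,-0.172],[-0.195,0,0]],[30,[0.5,-0.013,-0.172],[-0.195,0,0]]]' 40
python3 - <<'E'
from h import *
plan([530,60,195])
E
```

```text
clock: 4.12
eef_pos: [455.4, -222.0, 197.0]
ee_rot: [110.2, 89.8, -38.2]
ft_force: [-2.1, -0.5, 6.3]
width: 0.395
t 4.12 y0 -58.3 turn 0.0 j7 -45.2 grasp at [ 455.8 -222.3   42. ] F [-2.1 -0.5  6.3]
shift [-0.5113, -0.668, -0.7056] turn [0.0, -0.0011, -0.003] rows>= 8.0
```

Run:
```python
from h import *
plan([497,90,240],-76)
```

```text
t 4.12 y0 -58.3 turn -17.7 j7 -45.2 grasp at [ 455.8 -222.3   42. ] F [-2.1 -0.5  6.3]
shift [-0.6618, -0.8104, -0.6646] turn [0.2943, -0.0016, -0.0029] rows>= 9.0
```

```bash
python3 -m inch '[[30,[-0.1,0,0],[0,0,0]],[30,[-0.25,0,0],[0,0,0]],[30,[-0.4,-0.1,-0.1],[0,0,0]],[30,[-0.5,-0.2,-0.2],[0.1,0,0]],[30,[-0.58,-0.3,-0.28],[0.2,0,0]],[30,[-0.66,-0.38,-0.34],[0.295,0,0]],[30,[-0.66,-0.46,-0.4],[0.295,0,0]],[30,[-0.66,-0.54,-0.46],[0.295,0,0]],[30,[-0.66,-0.62,-0.52],[0.295,0,0]],[30,[-0.66,-0.7,-0.58],[0.295,0,0]],[30,[-0.66,-0.77,-0.63],[0.295,0,0]],[30,[-0.66,-0.81,-0.665],[0.295,0,0]],[30,[-0.66,-0.81,-0.665],[0.295,0,0]],[30,[-0.66,-0.81,-0.665],[0.295,0,0]],[30,[-0.66,-0.81,-0.665],[0.295,0,0]],[30,[-0.66,-0.81,-0.665],[0.295,0,0]]]'
python3 - <<'E'
from h import *
P,im=snap('wrist','w2')
for t in ['die_center','nest','stop','knob_grip','fixture']:
  for q in nets.tip_of('wrist',t)[:2]: print(t,round(q['score'],2),W(P,q['xyz']).round(1),pix(P,W(P,q['xyz'])).round(0))
plan([497,90,240],-76)
np.savez('w2.npz',**P)
E
```

```text
clock: 5.45
eef_pos: [497.2, 88.7, 394.4]
ee_rot: [118.4, 89.8, -47.8]
ft_force: [0.2, -1.1, -2.4]
width: 0.394
die_center 0.66 [497.7  89.6 226.7] [261. 254.]
nest 0.65 [468.5  81.6  12.7] [261. 196.]
knob_grip 0.64 [593.5 113.6  91.9] [260.  76.]
fixture 0.89 [513.   97.   -0.7] [258. 156.]
t 5.75 y0 -76.1 turn 0.1 j7 -95.1 grasp at [497.6  89.3 239.5] F [ 0.5  0.1 -2.1]
shift [-0.0018, -0.0013, 0.0002] turn [-0.0011, -0.002, -0.0027] rows>= 1.0
```

View pics/w2.png

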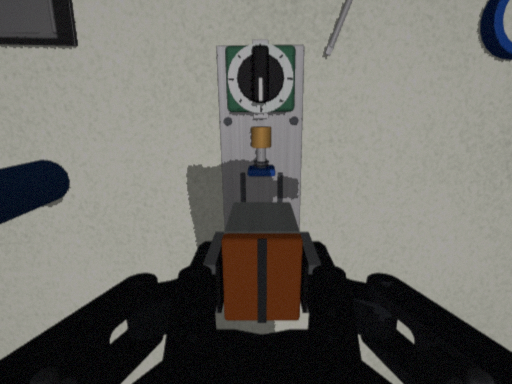

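The knob is at (260,77), with its white line pointing down-image towards the stop. The blue pad is at (261,171), the guides are at columns 243 and 281, and the held die hides the stop. I'll step 70 mm towards the stop so it comes into view.

```bash
python3 -m inch '[[30,[0,0,0.1],[0,0,0]],[30,[0,0,0.2],[0,0,0]],[30,[0,0,0.25],[0,0,0]],[30,[0,0,0.25],[0,0,0]],[30,[0,0,0.25],[0,0,0]],[30,[0,0,0.25],[0,0,0]],[30,[0,0,0.25],[0,0,0]]]'
python3 - <<'E'
from h import *
P,im=snap('wrist','w3')
for t in ['nest','stop','knob_grip','fixture']:
  for q in nets.tip_of('wrist',t)[:2]: print(t,round(q['score'],2),W(P,q['xyz']).round(1),pix(P,W(P,q['xyz'])).round(0))
np.savez('w3.npz',**P); plan([497,90,240],-76)
def green(P,im):
    m=cv2.inRange(cv2.cvtColor(im,cv2.COLOR_RGB2HSV),(50,90,20),(95,255,255)); n,l,st,_=cv2.connectedComponentsWithStats(m)
    v,u=np.nonzero(np.isin(l,[i for i in range(1,n) if st[i,4]>20])); w=np.array([ray(P,q,64)[:2] for q in zip(u,v)],np.float32)
    r=cv2.minAreaRect(w); print('green',r, u.min(),u.max(),v.min(),v.max())
green(P,im)
P2=np.load('w2.npz'); green(P2,cv2.imread('pics/w2.png')[:,:,::-1].copy())
cv2.imwrite('pics/w3c.png',cv2.resize(im[60:260,180:350,::-1],None,fx=3,fy=3,interpolation=cv2.INTER_CUBIC))
E
```

```text
clock: 6.33
eef_pos: [425.0, 71.7, 394.4]
ee_rot: [136.7, 89.8, -29.4]
ft_force: [0.1, 0.3, -1.6]
width: 0.39
nest 0.79 [469.8  77.6  12.5] [266. 134.]
stop 0.65 [450.   75.   12.5] [264. 152.]
fixture 0.61 [515.6  94.4  -4. ] [262.  91.]
t 6.58 y0 -76.1 turn 0.1 j7 -88.6 grasp at [425.   71.4 239.2] F [-0.2  0.5 -2.2]
shift [-0.0023, -0.0012, -0.2489] turn [-0.001, -0.0018, -0.0022] rows>= 2.0
green ((570.6442260742188, 108.17327117919922), (30.40163230895996, 63.10546875), 14.04967975616455) 226 297 0 38
green ((593.3224487304688, 113.70616912841797), (57.03061294555664, 62.86463165283203), 14.621191024780273) 226 294 46 111
```

View pics/w3c.png

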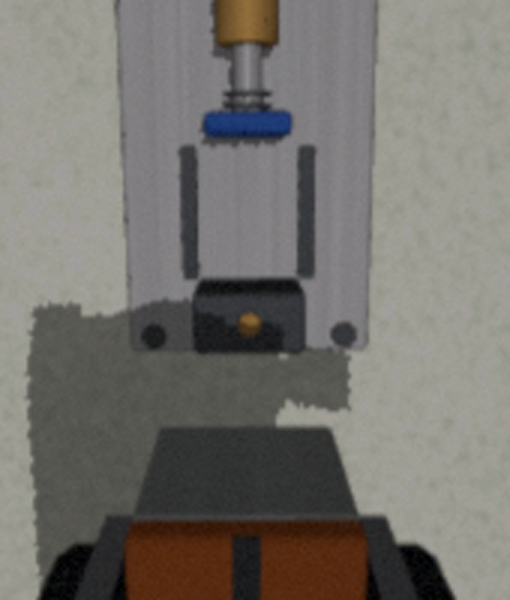

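The crop shows the blue pad at (247,124), the guides' inner faces at columns 197 and 300 (rows 147–278), and the stop top at columns 193–305. The plate end corners are (132,350) and (367,348). I'll fit the fixture pose from these.

Run:
```python
from h import *
from scipy.optimize import least_squares
P=np.load('w3.npz')
pts=[((197,148),(15,19.5,18)),((199,277),(65,19.5,18)),((299,148),(15,-19.5,18)),((297,277),(65,-19.5,18)),
((132,350),(95,48,12)),((367,348),(95,-48,12)),((193,352),(87,20,54)),((305,352),(87,-20,54)),((195,281),(65,20,54)),((303,280),(65,-20,54))]
obs=np.array([ray(P,(u/3+180-.33,v/3+60-.33),f[2])[:2] for (u,v),f in pts]); F=np.array([f[:2] for _,f in pts],float)
def T(p,F): c,s=np.cos(p[2]),np.sin(p[2]); return F@np.array([[c,s],[-s,c]])+p[:2]
for sg in (1,-1):
    G=F*[1,sg]; r=least_squares(lambda p:(T(p,G)-obs).ravel(),[513,96,np.radians(-166)],loss='soft_l1')
    print(sg,r.x[:2].round(1),np.degrees(r.x[2]).round(2),r.cost.round(1)); 
    if sg==1 or r.cost<c0: p,c0,G0=r.x,r.cost,G
print((T(p,G0)-obs).round(1).tolist())
np.save('fix.npy',p); n,k,pad=T(p,np.array([[45,0],[-85,0],[42.5,0]])); print('nest',n,'knob',k)
# pad face
a,b=[ray(P,(u/3+180-.33,136/3+60-.33),51) for u in (205,290)]; c,s=np.cos(p[2]),np.sin(p[2]); print('pad x',((a+b)/2-[*p[:2],0])[:2]@[c,s])
plan([*pad,100],np.degrees(p[2])+90); plan([*pad,54.7],np.degrees(p[2])+90)
```

```text
1 [512.5  65.5] -195.19 483.4
-1 [512.8  92.9] -165.69 10.1
[[1.9, 1.0], [-0.0, 0.3], [2.3, 0.1], [0.4, -0.7], [-0.2, 0.9], [-0.2, -0.5], [-0.1, -0.0], [0.2, -0.2], [-3.4, 0.4], [-3.0, -2.1]]
nest [469.21978947  81.73783666] knob [595.18564255 113.87199072]
pad x 13.615112441682507
t 6.58 y0 -76.1 turn 0.4 j7 -88.6 grasp at [425.   71.4 239.2] F [-0.2  0.5 -2.2]
shift [0.4642, 0.0021, -0.1598] turn [-0.0062, -0.0018, -0.0022] rows>= 4.0
t 6.58 y0 -76.1 turn 0.4 j7 -88.6 grasp at [425.   71.4 239.2] F [-0.2  0.5 -2.2]
shift [0.6152, 0.0017, -0.1595] turn [-0.0062, -0.0018, -0.0022] rows>= 5.0
```

```bash
python3 -m inch '[[30,[0,0.002,-0.1],[-0.006,-0.002,-0.002]],[30,[0.05,0.002,-0.163],[-0.006,-0.002,-0.002]],[30,[0.17,0.002,-0.163],[-0.006,-0.002,-0.002]],[30,[0.29,0.002,-0.163],[-0.006,-0.002,-0.002]],[30,[0.4,0.002,-0.163],[-0.006,-0.002,-0.002]],[30,[0.5,0.002,-0.163],[-0.006,-0.002,-0.002]],[30,[0.54,0.002,-0.163],[-0.006,-0.002,-0.002]],[30,[0.54,0.002,-0.163],[-0.006,-0.002,-0.002]],[30,[0.54,0.002,-0.163],[-0.006,-0.002,-0.002]],[30,[0.54,0.002,-0.163],[-0.006,-0.002,-0.002]]]'
python3 - <<'E'
from h import *
p=np.load('fix.npy'); c,s=np.cos(p[2]),np.sin(p[2]); t=p[:2]+np.array([c,s])*41.5
plan([*t,54.5],np.degrees(p[2])+90)
S,im=snap('side','s1'); u=pix(S,[*t,50]); x,y=int(u[0])-60,int(u[1])-50
a=cv2.resize(im[y:y+100,x:x+120,::-1],None,fx=4,fy=4,interpolation=cv2.INTER_CUBIC)
S,im=snap('scene','s1b'); u=pix(S,[*t,50]); x,y=int(u[0])-40,int(u[1])-50
b=cv2.resize(im[y:y+100,x:x+80,::-1],None,fx=4,fy=4,interpolation=cv2.INTER_CUBIC)
cv2.imwrite('pics/s1c.png',np.hstack([a,b]))
E
```

```text
clock: 7.42
eef_pos: [473.5, 82.9, 234.1]
ee_rot: [168.7, 89.9, 3.0]
ft_force: [0.7, 0.3, -1.8]
width: 0.394
t 7.42 y0 -75.7 turn 0.0 j7 -100.1 grasp at [473.9  82.9  79.1] F [ 0.7  0.3 -1.8]
shift [0.082, 0.0001, 0.0034] turn [-0.0002, -0.0023, -0.0005] rows>= 1.0
```

View pics/s1c.png

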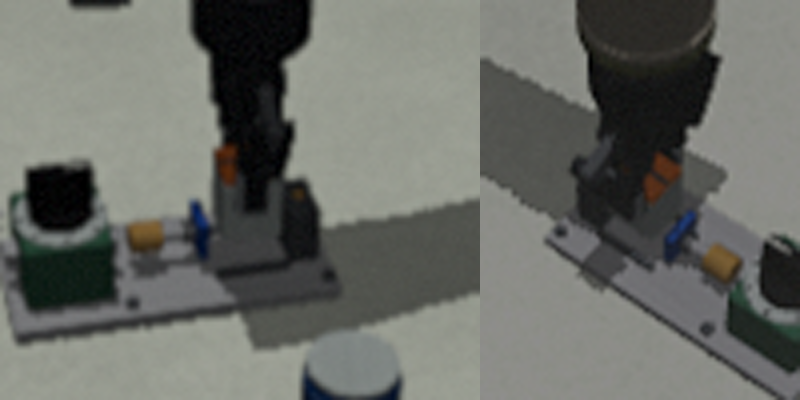

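The left (side) view shows the die between the blue pad at (200,228) and the stop at (303,215), still raised and clear of both. I'll lower it the rest of the way.

```bash
python3 -m inch '[[30,[0.03,0,0.003],[0,0,0]],[30,[0.06,0,0.003],[0,0,0]],[30,[0.075,0,0.003],[0,0,0]],[30,[0.079,0,0.003],[0,0,0]],[30,[0.079,0,0.003],[0,0,0]],[30,[0.079,0,0.003],[0,0,0]]]'
python3 -c "
from h import *
p=np.load('fix.npy'); c,s=np.cos(p[2]),np.sin(p[2]); t=p[:2]+np.array([c,s])*41.5
plan([*t,54.2],np.degrees(p[2])+90)"
```

```text
clock: 8.02
eef_pos: [472.6, 82.6, 210.3]
ee_rot: [163.4, 89.9, -2.3]
ft_force: [0.6, -0.1, -1.9]
width: 0.394
t 8.02 y0 -75.7 turn 0.0 j7 -101.6 grasp at [473.   82.6  55.3] F [ 0.6 -0.1 -1.9]
shift [0.0037, -0.0001, 0.0] turn [-0.0002, -0.0024, -0.0007] rows>= 1.0
```

```bash
python3 -m inch '[[30,[0.003,0,0],[0,0,0]],[30,[0.005,0,0],[0,0,0]],[30,[0.005,0,0],[0,0,0]],[30,[0.005,0,0],[0,0,0]]]'
python3 -m inch '[[50,[0,0,0],[0,0,0]],[60,[0,0,0],[0,0,0]],[70,[0,0,0],[0,0,0]],[70,[0,0,0],[0,0,0]],[70,[0,0,0],[0,0,0]],[70,[0,0,0],[0,0,0]],[70,[-0.1,0,0],[0,0,0]],[70,[-0.23,0,0],[0,0,0]],[70,[-0.35,0,-0.1],[0,0,0]],[70,[-0.45,0,-0.2],[0,0,0]],[70,[-0.45,0,-0.25],[0,0,0]],[70,[-0.45,0,-0.25],[0,0,0]],[70,[-0.45,0,-0.25],[0,0,0]],[70,[-0.45,0,-0.25],[0,0,0]]]'
python3 - <<'E'
from h import *
P,im=snap('wrist','w4'); np.savez('w4.npz',**P)
c,y=orange(P,im,66)
p=np.load('fix.npy'); k,s=np.cos(p[2]),np.sin(p[2]); d=np.array(c)-p[:2]; print('die in fixture',d@[k,s],d@[-s,k],'yaw rel',(y-np.degrees(p[2])+90)%180-90)
for q in nets.tip_of('wrist','knob_grip')[:2]: print(round(q['score'],2),W(P,q['xyz']).round(1))
cv2.imwrite('pics/w4c.png',cv2.resize(im[0:260,140:400,::-1],None,fx=2.3,fy=2.3,interpolation=cv2.INTER_CUBIC))
n=p[:2]+np.array([k,s])*-85; plan([*n,140],np.degrees(p[2])+90); plan([*n,97],np.degrees(p[2])+90)
E
```

```text
clock: 8.35
eef_pos: [472.8, 82.7, 209.0]
ee_rot: [165.2, 89.8, -0.5]
ft_force: [-0.4, 0.3, 1.0]
width: 0.391
clock: 9.52
eef_pos: [544.4, 101.1, 343.4]
ee_rot: [156.2, 89.9, -9.5]
ft_force: [-0.4, 0.5, -0.2]
width: 0.821
top centre [473.6  83.7] size [38.5 33.8] long-axis yaw 14.4
die in fixture 40.28502484167552 -0.8266799500394146 yaw rel 0.07570846082586513
0.74 [592.8 112.3  93.1]
t 9.62 y0 -75.7 turn 0.0 j7 -99.3 grasp at [544.5 100.9 188.5] F [-0.3  0.3 -0.2]
shift [0.1619, 0.0002, -0.175] turn [-0.0, -0.0013, -0.0009] rows>= 2.0
t 9.62 y0 -75.7 turn 0.0 j7 -99.3 grasp at [544.5 100.9 188.5] F [-0.3  0.3 -0.2]
shift [0.3052, 0.0001, -0.1748] turn [-0.0, -0.0013, -0.0009] rows>= 3.0
```

View pics/w4c.png

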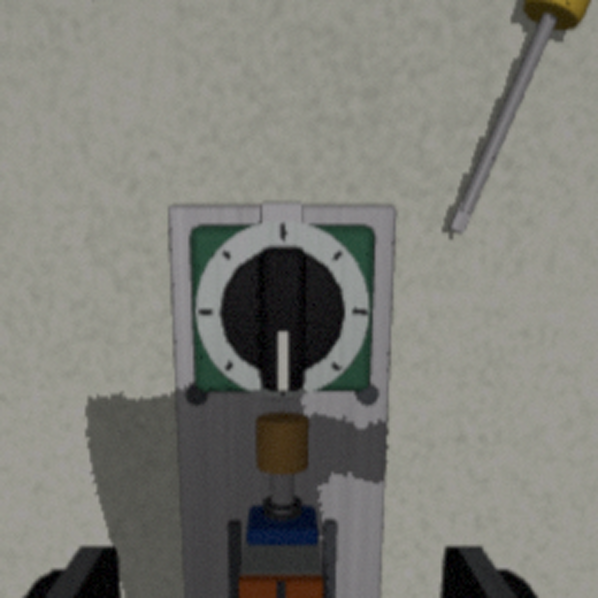

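The die stands between the guides at fixture x about 40, y about −1, yaw 0. The knob bar lies along fixture x at crop (282,315), and its white line points at the stop. I'll make a half turn of the tool first, so joint 7 has room for the whole clockwise turn.

```bash
python3 -m inch '[[60,[0,0,-0.175],[-0.1,0,0]],[60,[0,0,-0.175],[-0.2,0,0]],[60,[0,0,-0.175],[-0.4,0,0]],[60,[0,0,-0.175],[-0.6,0,0]],[60,[0,0,-0.175],[-0.8,0,0]],[60,[0,0,-0.175],[-1,0,0]],[60,[0,0,-0.175],[-1,0,0]],[60,[0,0,-0.175],[-1,0,0]],[60,[0,0,-0.175],[-1,0,0]],[60,[0,0,-0.175],[-1,0,0]],[60,[0,0,-0.175],[-1,0,0]]]' 60
python3 -c "
from h import *
p=np.load('fix.npy'); k,s=np.cos(p[2]),np.sin(p[2]); n=p[:2]+np.array([k,s])*-85
plan([*n,140]);print(sense()['joint_pos'])"
```

```text
clock: 10.53
eef_pos: [594.7, 113.7, 343.2]
ee_rot: [56.1, 89.9, -49.7]
ft_force: [-0.2, 0.2, -0.3]
width: 0.701
t 10.53 y0 -15.9 turn 0.0 j7 -44.9 grasp at [594.8 113.5 188.2] F [-0.2  0.2 -0.3]
shift [0.1606, 0.0012, -0.0011] turn [-0.0, 0.0006, -0.001] rows>= 2.0
[ 21.73483258  26.10627701 -47.92407885  89.47422492  20.00376912
  73.33071013 -44.93261696]
```

```bash
R='x'; python3 -m inch '[[60,[0,0,0],[-0.3,0,0]],[60,[0,0,0],[-0.6,0,0]],[60,[0,0,0],[-1,0,0]],[60,[0,0,0],[-1,0,0]],[60,[0,0,0],[-1,0,0]],[60,[0,0,0],[-1,0,0]],[60,[0,0,0],[-1,0,0]],[60,[0,0,0],[-1,0,0]],[60,[0,0,0],[-1,0,0]],[60,[0,0,0],[-1,0,0]]]' | tail -1
python3 -m inch '[[60,[0,0,0],[-0.3,0,0]],[60,[0,0,0],[-0.6,0,0]],[60,[0,0,0],[-1,0,0]],[60,[0,0,0],[-1,0,0]],[60,[0,0,0],[-1,0,0]],[60,[0,0,0],[-1,0,0]],[60,[0,0,0],[-1,0,0]],[60,[0,0,0],[-1,0,0]],[60,[0,0,0],[-1,0,0]],[60,[0,0,0],[-1,0,0]]]'
python3 -c "
from h import *
p=np.load('fix.npy'); k,s=np.cos(p[2]),np.sin(p[2]); n=p[:2]+np.array([k,s])*-85
plan([*n,97.5],np.degrees(p[2])+90)"
```

```text
width: 0.702
clock: 12.2
eef_pos: [594.4, 113.5, 342.6]
ee_rot: [-123.6, 89.9, -109.6]
ft_force: [0.4, 0.3, -0.5]
width: 0.703
t 12.2 y0 104.0 turn 0.3 j7 65.2 grasp at [594.3 113.3 187.6] F [ 0.4  0.3 -0.5]
shift [0.3003, 0.0009, 0.0031] turn [-0.0057, -0.0007, 0.0011] rows>= 3.0
```

```bash
python3 -m inch '[[60,[0.1,0.001,0.003],[-0.006,0,0]],[60,[0.2,0.001,0.003],[-0.006,0,0]],[60,[0.27,0.001,0.003],[-0.006,0,0]],[60,[0.3,0.001,0.003],[-0.006,0,0]],[60,[0.3,0.001,0.003],[-0.006,0,0]],[60,[0.3,0.001,0.003],[-0.006,0,0]]]'
cat > st.py <<'E'
from h import *
s=sense(); R=Ro.from_euler('xyz',s['ee_rot'],degrees=True).as_matrix()
print('t %.2f yaw %.2f Mz %.3f F %s tcp %s w %.3f j7 %.1f M %s'%(s['clock'],np.degrees(np.arctan2(R[1,1],R[0,1])),s['torque'][2],s['ft_force'].round(1),s['eef_pos'].round(1),s['width'],s['joint_pos'][6],s['torque'].round(2)))
E
python3 st.py
python3 -m inch '[[40,[0,0,0],[0,0,0]],[20,[0,0,0],[0,0,0]],[8,[0,0,0],[0,0,0]],[8,[0,0,0],[0,0,0]],[8,[0,0,0],[0,0,0]],[8,[0,0,0],[0,0,0]],[8,[0,0,0],[0,0,0]],[8,[0,0,0],[0,0,0]],[8,[0,0,0],[0,0,0]],[8,[0,0,0],[0,0,0]]]' 60 >/dev/null; python3 st.py
```

```text
clock: 12.7
eef_pos: [595.3, 114.2, 253.3]
ee_rot: [-109.8, 89.9, -95.5]
ft_force: [-0.4, 0.8, 0.7]
width: 0.705
t 12.70 yaw 104.22 Mz -0.000 F [-0.4  0.8  0.7] tcp [595.3 114.2 253.3] w 0.705 j7 62.4 M [-0.04  0.   -0.  ]
t 13.53 yaw 104.18 Mz 0.124 F [-2.2 -3.2  6.8] tcp [595.6 113.9 254.4] w 0.147 j7 62.4 M [-0.45  0.27  0.12]
```

```bash
for i in 1; do python3 -m inch '[[8,[0,0,0],[0.1,0,0]],[8,[0,0,0],[0.2,0,0]],[8,[0,0,0],[0.2,0,0]]]' >/dev/null; python3 st.py; done
python3 -m inch '[[8,[0,0,0],[0.1,0,0]],[8,[0,0,0],[0.15,0,0]],[8,[0,0,0],[0.15,0,0]]]' >/dev/null; python3 st.py
python3 -m inch '[[8,[0,0,0],[0.03,0,0]],[8,[0,0,0],[0.06,0,0]]]' >/dev/null; python3 st.py
python3 -m inch '[[8,[0,0,0],[0.03,0,0]],[8,[0,0,0],[0.06,0,0]]]' >/dev/null; python3 st.py
```

```text
t 13.78 yaw 91.86 Mz -0.213 F [ 0.1 -1.4 -1.4] tcp [595.7 113.5 254.5] w 0.149 j7 51.2 M [-0.15  0.03 -0.21]
t 14.03 yaw 82.89 Mz -0.134 F [ 0.2 -1.2 -1.4] tcp [595.7 113.2 254.5] w 0.153 j7 43.1 M [-0.22  0.02 -0.13]
t 14.20 yaw 79.50 Mz 0.238 F [-0.5 -1.7 -0.9] tcp [595.7 113.1 254.5] w 0.149 j7 40.0 M [-0.22 -0.02  0.24]
t 14.37 yaw 76.11 Mz 0.254 F [-0.6 -2.3 -0.7] tcp [595.7 113.  254.5] w 0.148 j7 36.9 M [-0.19  0.01  0.25]
```

```bash
python3 -m inch '[[8,[0,0,0],[0.03,0,0]],[8,[0,0,0],[0.06,0,0]]]' >/dev/null; python3 st.py
python3 -m inch '[[8,[0,0,0],[0.03,0,0]],[8,[0,0,0],[0.06,0,0]]]' >/dev/null; python3 st.py
python3 -m inch '[[8,[0,0,0],[0.03,0,0]],[8,[0,0,0],[0.06,0,0]]]' >/dev/null; python3 st.py
python3 -m inch '[[8,[0,0,0],[0.03,0,0]],[8,[0,0,0],[0.06,0,0]]]' >/dev/null; python3 st.py
python3 -m inch '[[8,[0,0,0],[0.03,0,0]],[8,[0,0,0],[0.06,0,0]]]' >/dev/null; python3 st.py
python3 -m inch '[[8,[0,0,0],[0.03,0,0]],[8,[0,0,0],[0.06,0,0]]]' >/dev/null; python3 st.py
python3 -m inch '[[8,[0,0,0],[0.03,0,0]],[8,[0,0,0],[0.06,0,0]]]' >/dev/null; python3 st.py
python3 -m inch '[[8,[0,0,0],[0.03,0,0]],[8,[0,0,0],[0.06,0,0]]]' >/dev/null; python3 st.py
```

```text
t 14.53 yaw 72.73 Mz 0.262 F [-0.2 -2.9 -0.9] tcp [595.7 112.9 254.4] w 0.155 j7 33.8 M [-0.22  0.04  0.26]
t 14.70 yaw 69.35 Mz 0.255 F [ 0.8 -1.5 -0.6] tcp [595.7 112.8 254.4] w 0.153 j7 30.8 M [-0.24  0.03  0.26]
t 14.87 yaw 65.97 Mz 0.259 F [-0.7 -1.6 -0.3] tcp [595.6 112.7 254.5] w 0.149 j7 27.7 M [-0.22  0.07  0.26]
t 15.03 yaw 62.59 Mz 0.252 F [-0.7 -2.4 -0.5] tcp [595.6 112.7 254.5] w 0.150 j7 24.6 M [-0.23  0.02  0.25]
t 15.20 yaw 59.21 Mz 0.188 F [ 0.5 -2.1 -0.4] tcp [595.6 112.6 254.5] w 0.148 j7 21.5 M [-0.26  0.11  0.19]
t 15.37 yaw 55.83 Mz 0.258 F [-0.4 -3.3 -0.3] tcp [595.5 112.5 254.5] w 0.148 j7 18.5 M [-0.23  0.02  0.26]
t 15.53 yaw 52.45 Mz 0.206 F [-0.9 -2.  -0.1] tcp [595.5 112.4 254.5] w 0.152 j7 15.4 M [-0.26  0.1   0.21]
t 15.70 yaw 49.07 Mz 0.188 F [-1.2 -2.6 -0.8] tcp [595.4 112.4 254.4] w 0.150 j7 12.3 M [-0.28  0.05  0.19]
```

```bash
python3 -m inch '[[8,[0,0,0],[0.03,0,0]],[8,[0,0,0],[0.06,0,0]]]' >/dev/null; python3 st.py
python3 -m inch '[[8,[0,0,0],[0.03,0,0]],[8,[0,0,0],[0.06,0,0]]]' >/dev/null; python3 st.py
python3 -m inch '[[8,[0,0,0],[0.03,0,0]],[8,[0,0,0],[0.06,0,0]]]' >/dev/null; python3 st.py
python3 -m inch '[[8,[0,0,0],[0.03,0,0]],[8,[0,0,0],[0.06,0,0]]]' >/dev/null; python3 st.py
python3 -m inch '[[8,[0,0,0],[0.03,0,0]],[8,[0,0,0],[0.06,0,0]]]' >/dev/null; python3 st.py
python3 -m inch '[[8,[0,0,0],[0.03,0,0]],[8,[0,0,0],[0.06,0,0]]]' >/dev/null; python3 st.py
python3 -m inch '[[8,[0,0,0],[0.03,0,0]],[8,[0,0,0],[0.06,0,0]]]' >/dev/null; python3 st.py
python3 -m inch '[[8,[0,0,0],[0.03,0,0]],[8,[0,0,0],[0.06,0,0]]]' >/dev/null; python3 st.py
```

```text
t 15.87 yaw 45.70 Mz 0.292 F [-1.8 -1.9  0.1] tcp [595.4 112.3 254.4] w 0.153 j7 9.2 M [-0.19  0.11  0.29]
t 16.03 yaw 42.32 Mz 0.303 F [-0.4 -1.5 -0.6] tcp [595.3 112.3 254.5] w 0.152 j7 6.2 M [-0.24  0.06  0.3 ]
t 16.20 yaw 38.95 Mz 0.186 F [-0.7 -1.  -0.1] tcp [595.3 112.2 254.4] w 0.152 j7 3.1 M [-0.18  0.14  0.19]
t 16.37 yaw 35.58 Mz 0.203 F [-0.  -2.5 -0.3] tcp [595.2 112.1 254.5] w 0.150 j7 -0.0 M [-0.21  0.08  0.2 ]
t 16.53 yaw 32.20 Mz 0.288 F [-0.9 -0.9  0. ] tcp [595.1 112.2 254.5] w 0.153 j7 -3.1 M [-0.2   0.08  0.29]
t 16.70 yaw 28.82 Mz 0.265 F [-1.  -1.8  0.3] tcp [595.1 112.1 254.5] w 0.154 j7 -6.2 M [-0.21  0.04  0.27]
t 16.87 yaw 25.47 Mz 0.354 F [-1.2 -2.5 -0.6] tcp [595.  112.1 254.5] w 0.148 j7 -9.3 M [-0.21  0.08  0.35]
t 17.03 yaw 22.10 Mz 0.298 F [-0.8 -2.2 -0.1] tcp [594.9 112.1 254.5] w 0.151 j7 -12.3 M [-0.23  0.09  0.3 ]
```

```bash
python3 -m inch '[[8,[0,0,0],[0.03,0,0]],[8,[0,0,0],[0.06,0,0]]]' >/dev/null; python3 st.py
python3 -m inch '[[8,[0,0,0],[0.03,0,0]],[8,[0,0,0],[0.06,0,0]]]' >/dev/null; python3 st.py
python3 -m inch '[[8,[0,0,0],[0.03,0,0]],[8,[0,0,0],[0.06,0,0]]]' >/dev/null; python3 st.py
python3 -m inch '[[8,[0,0,0],[0.03,0,0]],[8,[0,0,0],[0.06,0,0]]]' >/dev/null; python3 st.py
python3 -m inch '[[8,[0,0,0],[0.03,0,0]],[8,[0,0,0],[0.06,0,0]]]' >/dev/null; python3 st.py
python3 -m inch '[[8,[0,0,0],[0.03,0,0]],[8,[0,0,0],[0.06,0,0]]]' >/dev/null; python3 st.py
python3 -m inch '[[8,[0,0,0],[0.03,0,0]],[8,[0,0,0],[0.06,0,0]]]' >/dev/null; python3 st.py
python3 -m inch '[[8,[0,0,0],[0.03,0,0]],[8,[0,0,0],[0.06,0,0]]]' >/dev/null; python3 st.py
python3 - <<'E'
from h import *
for c in ['side','scene']:
    S,im=snap(c,c+'5'); u=pix(S,[490,87,40]); x,y=int(u[0])-40,int(u[1])-40
    cv2.imwrite(f'pics/{c}5c.png',cv2.resize(im[y:y+80,x:x+80,::-1],None,fx=5,fy=5,interpolation=cv2.INTER_CUBIC))
cv2.imwrite('pics/n5.png',np.hstack([cv2.imread('pics/side5c.png'),cv2.imread('pics/scene5c.png')]))
E
```

```text
t 17.20 yaw 18.74 Mz 0.317 F [-1.1 -2.8  0.5] tcp [594.8 112.1 254.5] w 0.148 j7 -15.4 M [-0.24  0.1   0.32]
t 17.37 yaw 15.38 Mz 0.356 F [-1.6 -2.2  0.1] tcp [594.7 112.1 254.5] w 0.148 j7 -18.5 M [-0.19  0.06  0.36]
t 17.53 yaw 12.02 Mz 0.301 F [-0.7 -2.1  0.1] tcp [594.6 112.1 254.4] w 0.148 j7 -21.6 M [-0.17  0.05  0.3 ]
t 17.70 yaw 8.65 Mz 0.333 F [-1.8 -3.3 -0.5] tcp [594.5 112.1 254.5] w 0.147 j7 -24.7 M [-0.19  0.05  0.33]
t 17.87 yaw 5.30 Mz 0.341 F [-0.7 -2.8 -0. ] tcp [594.4 112.2 254.4] w 0.148 j7 -27.8 M [-0.23  0.07  0.34]
t 18.03 yaw 1.95 Mz 0.351 F [-1.6 -1.7  0.2] tcp [594.3 112.3 254.5] w 0.149 j7 -30.9 M [-0.18  0.1   0.35]
t 18.20 yaw -1.41 Mz 0.407 F [-1.7 -2.3 -0. ] tcp [594.2 112.3 254.5] w 0.149 j7 -34.0 M [-0.19  0.12  0.41]
t 18.37 yaw -4.76 Mz 0.305 F [-1.5 -2.4  0.2] tcp [594.1 112.4 254.4] w 0.152 j7 -37.1 M [-0.11  0.06  0.3 ]
```

View pics/n5.png

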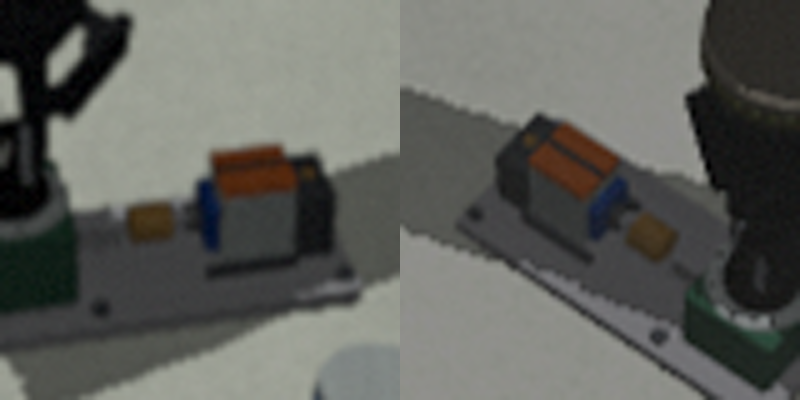

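Both views show the pad on the die and the die against the stop. Next I'll fit the touch angle to the torque log.

```bash
cat > fit.py <<'E'
import numpy as np,sys
D=np.array([[79.5,.238],[76.11,.254],[72.73,.262],[69.35,.255],[65.97,.259],[62.59,.252],[59.21,.188],[55.83,.258],[52.45,.206],[49.07,.188],[45.7,.292],[42.32,.303],[38.95,.186],[35.58,.203],[32.2,.288],[28.82,.265],[25.47,.354],[22.1,.298],[18.74,.317],[15.38,.356],[12.02,.301],[8.65,.333],[5.3,.341],[1.95,.351],[-1.41,.407],[-4.76,.305]]+eval(sys.argv[1]))
t=np.arange(-5,75,1.); 
for fixb in (None,.24):
    C=[]
    for a in t:
        m=np.where(D[:,0]<a,.075+.06*np.radians(a-D[:,0]),0); r=D[:,1]-m; b=r.mean() if fixb is None else fixb; C.append(((r-b)**2).sum())
    C=np.array(C); s2=C.min()/(len(D)-2); w=np.exp(-(C-C.min())/2/s2); w/=w.sum(); mu=(w*t).sum(); print('sd noise',s2**.5,'touch yaw best',t[C.argmin()],'mean',mu,'sd',((w*(t-mu)**2).sum())**.5)
E
python3 fit.py '[]'
```

```text
sd noise 0.03613443620712603 touch yaw best 27.0 mean 30.120087159796352 sd 3.382330962902483
sd noise 0.03629638660421614 touch yaw best 28.0 mean 29.997596640835788 sd 3.113528581803216
```

```bash
python3 -m inch '[[8,[0,0,0],[0.06,0,0]],[8,[0,0,0],[0.12,0,0]],[8,[0,0,0],[0.18,0,0]],[8,[0,0,0],[0.24,0,0]],[8,[0,0,0],[0.3,0,0]],[8,[0,0,0],[0.36,0,0]],[8,[0,0,0],[0.42,0,0]],[8,[0,0,0],[0.48,0,0]]]' >/dev/null; python3 st.py
python3 -m inch '[[8,[0,0,0],[0.03,0,0]],[8,[0,0,0],[0.06,0,0]]]' >/dev/null; python3 st.py
python3 -m inch '[[8,[0,0,0],[0.03,0,0]],[8,[0,0,0],[0.06,0,0]]]' >/dev/null; python3 st.py
python3 -m inch '[[8,[0,0,0],[0.03,0,0]],[8,[0,0,0],[0.06,0,0]]]' >/dev/null; python3 st.py
python3 -m inch '[[8,[0,0,0],[0.03,0,0]],[8,[0,0,0],[0.06,0,0]]]' >/dev/null; python3 st.py
```

```text
t 19.13 yaw -33.46 Mz 0.377 F [-7.1 -1.6  4.4] tcp [593.4 112.8 254.4] w 0.151 j7 -63.6 M [-0.15  1.35  0.38]
t 19.30 yaw -36.87 Mz 0.361 F [-2.7 -1.8  1.2] tcp [593.2 113.  254.4] w 0.147 j7 -66.7 M [-0.17  0.15  0.36]
t 19.47 yaw -40.26 Mz 0.397 F [-1.3 -2.5  0.8] tcp [593.1 113.2 254.4] w 0.151 j7 -69.9 M [-0.12  0.07  0.4 ]
t 19.63 yaw -43.65 Mz 0.385 F [-2.5 -1.9  0.2] tcp [593.  113.3 254.4] w 0.151 j7 -73.0 M [-0.14  0.09  0.39]
t 19.80 yaw -47.05 Mz 0.343 F [-1.7 -2.7  0.6] tcp [593.  113.4 254.4] w 0.150 j7 -76.2 M [-0.1   0.03  0.34]
```

```bash
python3 -m inch '[[8,[0,0,0],[0.03,0,0]],[8,[0,0,0],[0.06,0,0]]]' >/dev/null; python3 st.py
python3 -m inch '[[8,[0,0,0],[0.03,0,0]],[8,[0,0,0],[0.06,0,0]]]' >/dev/null; python3 st.py
python3 -m inch '[[8,[0,0,0],[0.03,0,0]],[8,[0,0,0],[0.06,0,0]]]' >/dev/null; python3 st.py
python3 fit.py '[[-36.87,.361],[-40.26,.397],[-43.65,.385],[-47.05,.343]]'
```

```text
t 19.97 yaw -50.44 Mz 0.391 F [-0.7 -2.2  0.8] tcp [592.9 113.5 254.4] w 0.149 j7 -79.4 M [-0.18  0.08  0.39]
t 20.13 yaw -53.83 Mz 0.414 F [-1.3 -1.9 -0.4] tcp [592.8 113.7 254.4] w 0.150 j7 -82.5 M [-0.11  0.03  0.41]
t 20.30 yaw -57.22 Mz 0.414 F [-1.6 -2.7  1.3] tcp [592.7 113.8 254.4] w 0.152 j7 -85.7 M [-0.09  0.02  0.41]
sd noise 0.035162002839810594 touch yaw best 26.0 mean 30.207747508940184 sd 3.3552667438409225
sd noise 0.035200002088150675 touch yaw best 26.0 mean 29.373978783870214 sd 2.9819615829246158
```

That is about 87° past the fitted touch. Now I'll release and rise straight up.

```bash
python3 -m inch '[[8,[0,0,0],[0,0,0]],[8,[0,0,0],[0,0,0]],[25,[0,0,0],[0,0,0]],[45,[0,0,0],[0,0,0]],[45,[0,0,0],[0,0,0]],[45,[0,0,0],[0,0,0]],[45,[0,0,0],[0,0,0]],[45,[-0.1,0,0],[0,0,0]],[45,[-0.2,0,0],[0,0,0]],[45,[-0.3,0,0],[0,0,0]],[45,[-0.4,0,0],[0,0,0]],[45,[-0.4,0,0],[0,0,0]],[45,[-0.4,0,0],[0,0,0]]]'
python3 - <<'E'
from h import *
P,im=snap('wrist','w6')
for c in ['side','scene']:
    S,i2=snap(c,c+'6'); u=pix(S,[520,92,40]); x,y=int(u[0])-48,int(u[1])-48
    cv2.imwrite(f'pics/{c}6c.png',cv2.resize(i2[y:y+96,x:x+96,::-1],(384,384),interpolation=cv2.INTER_CUBIC))
cv2.imwrite('pics/n6.png',np.hstack([cv2.imread('pics/side6c.png'),cv2.imread('pics/scene6c.png')]))
p=np.load('fix.npy'); k,s=np.cos(p[2]),np.sin(p[2])
for c in ['scene','side']:
    P=camera_params(c); im=cv2.imread(f'pics/{c}6.png')[:,:,::-1].copy()
    for q in nets.tip_of(c,'die_center')[:1]: w=W(P,q['xyz']);d=w[:2]-p[:2];print(c,q['score'],'die in fixture',d@[k,s],d@[-s,k],w[2])
E
```

```text
clock: 21.38
eef_pos: [594.1, 115.9, 376.3]
ee_rot: [36.2, 89.2, -111.0]
ft_force: [-0.4, 1.3, -1.5]
width: 0.526
scene 0.78 die in fixture 50.13862890709509 0.7279884234039002 42.59330464042232
side 0.58 die in fixture 51.89870504463055 3.2508656522995416 38.90230799719386
```

View pics/n6.png

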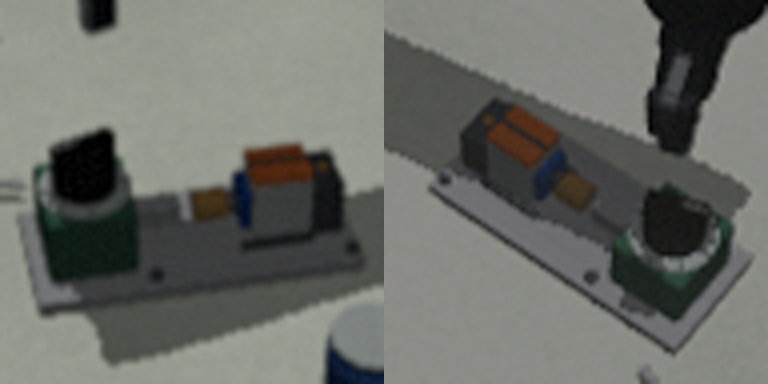

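View pics/w6.png

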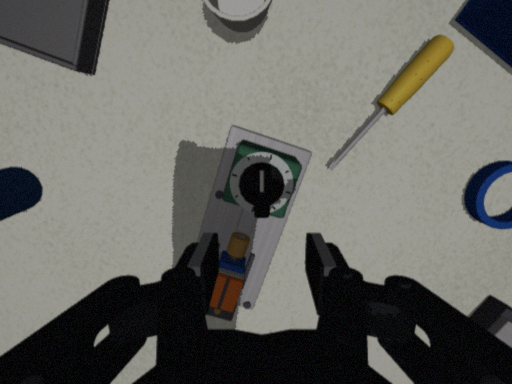

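The pad is on the die, the die is at the stop, and the gripper is clear. In the wrist view the knob's white line at (262,180) is still in line with the gripper, so letting go did not turn the knob. Handing in.

```bash
python3 -c "
from h import *
ctrl.job_done(); print(sense()['clock'])"
```

```text
the job is handed in; nothing more can be done
the job is handed in; nothing more can be done
```

The die is clamped in the fixture and the job is handed in, about 21.5 s into the 64 s; no verdict was reported.

- **Placing:** I set the orange-topped die between the guides at fixture x ≈ 40 mm, y ≈ −1 mm and square within 0.1°, then let go of it.
- **Tightening:** I turned the knob clockwise in one grip, 161° in all. The torque steps were noisy (about 0.035 N m). Fitting them puts the touch at about 74° ± 3°, so the knob ended about 87° past it. By the given spring figures that is about 17.5 N; the clamping force itself was not measured.
- **Last checks:** The final pictures show the pad on the die, the die against the stop, and the knob still where I left it. The gripper is open and about 120 mm above the knob. I did not move anything else, and the neighbouring things in view look untouched, though I did not measure that.
- **Disagreement:** The final network estimates put the die at fixture x 50–52 mm (y 0.7 and 3.3 mm). That cannot be right with the stop face at 65 mm, where a seated die centres at 45 mm. I put it down to network and calibration error and went by the pictures and torque.

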